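# Punch the third leg centre on a stool seat

## Task

Two leg holes of this stool seat are already drilled; the third place is only drawn in pencil, as a small circle on a cross. Swing the jig's arm round until its spring punch stands over the pencil circle, then push the wooden plunger head right down to its stop for a moment and let it spring fully back up. Leave the arm standing over the circle, do not punch the seat anywhere else, and do not shove the other things on the bench.

Things in the scene. Friction and masses are not known exactly. Their poses are not given: they have to be found in the camera images.
- seat: pale wood stool seat, 300 mm across, 36 mm thick, underside up, fixed on the bench by three short dark dogs. Origin: centre of its lower face, on the bench; z up, x towards the pencil mark. Two drilled leg holes (dark discs, 29 mm) lie 100 mm out at +120 and -120 degrees from x. A steel centre pin carries the jig's arm; pin and hub reach 58 mm above the seat's upper face
- mark (a point): centre of the pencil circle (16 mm inside diameter, drawn on a cross with a 115 mm long radial line), on the seat's upper face, 36 mm above the bench, 100 mm from the seat's centre
- swing (a joint): angle of the jig's aluminium arm about the upright pin at the seat's centre, rad, counter-clockwise from above; 0 and 6.283 are both over the mark; turns from -1.0 to 7.3, friction (0.35 N m) holds it. Bar 26 mm wide, top 44 mm above the seat; at 100 mm an upright guide tube, 36 mm across, top 60 mm above the seat; beyond it a thin pointer to 150 mm from the pin
- plunger (a joint): how far the spring punch is pressed down in the guide tube, m: 0 up, 0.020 at its stop; the spring needs about 5 N to start and 13 N at the stop, and returns the punch when let go
- punch_point (a point): the point of the punch, below the guide tube, on the tube's axis; 20 mm above the seat when the plunger is up, touching the seat at its stop
- head_top (a point): centre of the flat top of the plunger's head: a wooden upright cylinder, 46 mm across, 26 mm tall, on a 16 mm steel rod over the guide tube. Plunger up: top 112 mm above the seat's upper face (148 mm above the bench), underside 26 mm above the guide tube. The head spins freely about its upright axis, so it can be held by its sides to swing the arm
- glue: bystander: standing white glue bottle, 64 mm across, 190 mm tall; origin at the centre of its foot
- mallet: bystander: carver's round wooden mallet standing on its head, 84 mm across, 225 mm tall; origin at the centre of its foot
- plane: bystander: small block plane, 170 x 50 x 65 mm; origin at the centre of its sole, x along it
- pencils: bystander: steel pot of pencils, 76 mm across, 100 mm tall (pencils to 170 mm); origin at the centre of its foot

How it is judged:
On the way:
1. the plunger is pressed to its stop with the punch inside the pencil circle (value of joint plunger above 0.018 m and horizontal distance between punch_point and mark below 0.008 m), for 0.2 s.
At the end, for the whole second after the job is handed in: The plunger has been pressed to its stop (at least 18 of 20 mm) for 0.2 s with the punch inside the pencil circle (within 8 mm of its centre); at the end it is fully up again (under 2 mm) and the arm is at rest with the punch still within 8 mm of the circle's centre (value of joint plunger below 0.002 m and horizontal distance between punch_point and mark below 0.008 m and velocity of joint swing between -0.05 and 0.05 rad/s); the robot touches nothing.
It fails at once if the seat is punched away from the pencil circle (plunger down more than 17 mm with the punch over 10 mm from the circle's centre) (value of joint plunger above 0.017 m and horizontal distance between punch_point and mark above 0.01 m).
It fails at once if a bystander is shoved more than 30 mm (distance of any of glue, mallet, plane, pencils from where it was at the start of the episode above 0.03 m).
It also fails if it takes over 45 s, if anything falls off the work surface, if the arm or the gripper's body presses on something with over 40 N, if the wrist force passes 120 N, or if a joint passes its speed limit or range.

## Robot

A 7-joint arm with a two-finger parallel gripper is mounted at the origin on the work surface. World frame = base frame: x ahead of the robot, y to its left, z up, the work surface at z = 0. Lengths are in m, angles in rad, forces in N, time in s.
With the tool pointing down it reaches from about 0.425 to 0.925 m from the base axis. Payload 6.8 kg.
Tool frame: the origin (TCP) lies between the finger pads; the fingertips stand bot.nose_length ahead of it and the grasp point (between the pads) lies 11 mm behind it (bot.nose_length is the distance from the TCP to the fingertips, in m); z points along the fingers, y is the line along which they close (so a half turn about z gives the same grasp; the last joint's range is limited). The gripper opens to 88 mm and grips with 3 to 60 N. Pads are 20 mm wide; open, the fingers measure 115 mm over their backs; the gripper's body (75 mm by 178 mm) begins 61 mm behind the grasp point.
Start: joints at [-1.443, 0.477, 0.022, 1.555, -0.011, 1.109, -0.083], TCP at [0.158, 0.656, 0.231] pointing down, gripper open.
Joint ranges: [-2.96, 2.96], [-0.34, 2.1], [-1.41, 1.46], [0.24, 2.44], [-1.37, 4.51], [0.17, 1.92], [-2.96, 2.96]. Speed limits (rad/s): [2.39, 2.39, 3.14, 3.14, 3.14, 3.14, 3.14].

## Interface

Orientations are given as a 3x3 rotation matrix whose columns are the frame's x, y, z axes.
In Python, from bench import bot, read_camera, ticket, nets, status gives the robot as it stands. The module is installed in compiled form; this text tells all that it offers. Calls block until the motion is done:
- bot.goto(position, orientation): joint-space move of the TCP to a pose.
- bot.line_to(position, frame=None, v=0.15, guard=None): straight line of the TCP; frame=None keeps the orientation; v is the mean speed in m/s. With guard (N) it stops when the force on the tool has changed by that much, and returns True; else False.
- bot.move_j(angles): joint-space move.
- bot.gripper_to(opening): opening from 0.0 (shut) to 1.0 (fully open); the grip force is fixed at half the most; returns when the fingers have stopped.
- bot.pause(seconds).
- bot.solve_ik(position, orientation): joint angles nearest the present ones, or None.
- read_camera(name): name is "side" or "top"; returns a dict with "image" (420x560x3 uint8, red, green, blue), "vfov" (degrees; the focal length in pixels is half the picture's height over the tangent of half this angle, whatever the lens; pixels are square), "cx", "cy" (the principal point, pixels), "dist" ([k1, k2, p1, p2, k3] as OpenCV has them; the pictures are not rectified), "rvec" (rotation vector, rad) and "tvec" (3), from world to camera coordinates, as OpenCV has them. Camera axes: x right, y down, z forward; pixel columns grow to the right and rows downward; lengths in m; the calibration is good to about 2 mm. A picture is of the moment at which its call begins. There is no depth.
A pose or a line that the arm cannot do raises bot.IKError and nothing moves.
- ticket.hand_in(): hands the job in; it is judged then, once.
Trained networks look in a picture, given as the dict that the camera call returned (one of the last four; its "shot" number tells which), for a name from the list of things; names that differ only in an ending like _2 or _b are one class to them, and where a whole thing is asked for, a point or a joint stands for the part that bears it (a point fixed in the world has none). Each returns a list of dicts, best first, with "conf" (0 to 1); they miss things now and then, are a little off and sometimes report something else, mostly with a low value. They report only what shows in the picture. A call takes as long as a camera call.
- nets.look_for(thing, picture): "position" ([column, row] in pixels, amid what is visible of it).
- nets.tip_of(thing, picture): "position" ([column, row] in pixels: a listed point, or the origin of a listed thing).
Readings, each from a call of its own:
- status.current_clock(): time.
- status.current_joints(): joint angles.
- status.current_joint_velocities(): joint speeds.
- status.current_joint_torque(): joint torques, N m.
- status.current_position(): TCP position.
- status.current_ee_rot(): TCP orientation.
- status.current_contact_force(): force on the tool from outside, world axes, zero at the start.
- status.current_moment(): the same for the moment, N m.
- status.current_width(): opening from 0.0 (shut) to 1.0 (fully open).
- status.current_grasp_force(): force on a finger pad.
Only numpy, scipy, OpenCV 4.12 (cv2) and the standard library are available. Lean on these libraries where they do the work, as an engineer would, in place of code of your own. Each camera call takes 0.05 s, during which the arm holds its last target. There are 200 camera calls.

## Working session

There is one attempt and no reset: what is moved stays moved. The work goes in short steps, each a Python script; the robot and the scene stay as the last script left them, time stands still between calls to the robot, and variables do not carry over. Pictures are saved under pics/ and viewed, at most 10 in all, crops included, and the job is handed in when it is done.

```bash
mkdir -p pics; cat > h.py <<'E'
import numpy as np, cv2
from bench import bot, read_camera, ticket, nets, status
def cam(p):
    f=p["image"].shape[0]/2/np.tan(np.radians(p["vfov"])/2)
    K=np.array([[f,0,p["cx"]],[0,f,p["cy"]],[0,0,1.]])
    R=cv2.Rodrigues(np.array(p["rvec"],float))[0]; t=np.array(p["tvec"],float).ravel()
    return K,np.array(p["dist"],float),R,t
def ray(p,px):
    K,d,R,t=cam(p); u=cv2.undistortPoints(np.array([[px]],float),K,d)[0,0]
    v=R.T@np.array([u[0],u[1],1]); return -R.T@t, v/np.linalg.norm(v)
def atz(p,px,z):
    o,v=ray(p,px); return o+v*(z-o[2])/v[2]
def tri(*pp):
    A=np.zeros((3,3));b=np.zeros(3)
    for p,px in pp:
        o,v=ray(p,px);M=np.eye(3)-np.outer(v,v);A+=M;b+=M@o
    x=np.linalg.solve(A,b); return x
def proj(p,X):
    K,d,R,t=cam(p); return cv2.projectPoints(np.array([X],float),cv2.Rodrigues(R)[0],t,K,d)[0][0,0]
def save(p,n): cv2.imwrite("pics/"+n,p["image"][:,:,::-1])
E
python3 - <<'E'
from h import *
np.set_printoptions(precision=4,suppress=True)
S=read_camera("side");T=read_camera("top");save(S,"s0.png");save(T,"t0.png")
print(status.current_clock(), bot.nose_length, status.current_ee_rot())
for n in ["seat","mark","punch_point","head_top","glue","mallet","plane","pencils"]:
    r=[nets.tip_of(n,p)[:2] for p in (S,T)]
    print(n,[[(np.round(q["position"],1).tolist(),round(q["conf"],2)) for q in x] for x in r], end=" ")
    if r[0] and r[1]: print(tri((S,r[0][0]["position"]),(T,r[1][0]["position"])),end="")
    print()
for n in ["swing","head_top"]:
    print(n,[[(np.round(q["position"],1).tolist(),round(q["conf"],2)) for q in nets.look_for(n,p)[:2]] for p in (S,T)])
E
```

```text
0.1 0.008 [[-0.9723  0.2336 -0.0003]
 [ 0.2336  0.9723 -0.0015]
 [-0.0001 -0.0016 -1.    ]]
seat [[([286.3, 263.5], 0.63)], [([333.5, 240.9], 0.86)]] [ 0.5644 -0.1313 -0.0088]
mark [[([317.0, 249.8], 0.58), ([344.6, 336.4], 0.51)], [([336.9, 200.3], 0.58)]] [ 0.6722 -0.1423  0.0288]
punch_point [[([316.0, 248.4], 0.71)], []] 
head_top [[([259.2, 213.2], 0.47)], [([308.9, 253.0], 0.75)]] [ 0.5067 -0.0465  0.1519]
glue [[([226.3, 167.5], 0.94)], [([147.0, 255.3], 0.89)]] [ 0.5321  0.4322 -0.0055]
mallet [[([343.9, 335.2], 0.89)], [([435.3, 217.9], 0.58)]] [ 0.6152 -0.4425  0.0065]
plane [[([314.4, 191.5], 0.6)], [([237.6, 165.1], 0.88)]] [0.7997 0.1548 0.0076]
pencils [[([349.8, 249.8], 0.81)], [([339.2, 164.9], 0.56)]] [ 0.7881 -0.1583  0.004 ]
swing [[([264.1, 236.6], 0.94)], [([320.3, 247.8], 0.8)]]
head_top [[([257.4, 216.7], 0.7)], [([308.1, 250.2], 0.81), ([333.4, 238.1], 0.53)]]
```

View pics/s0.png

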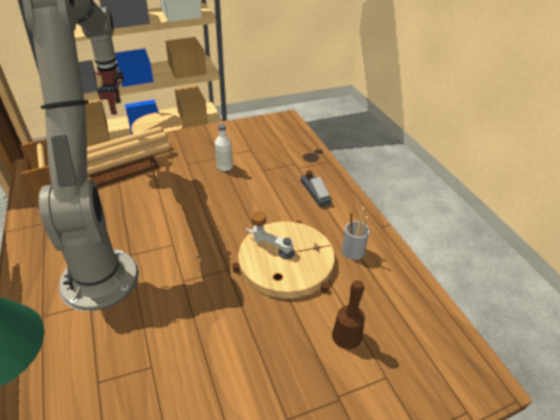

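View pics/t0.png

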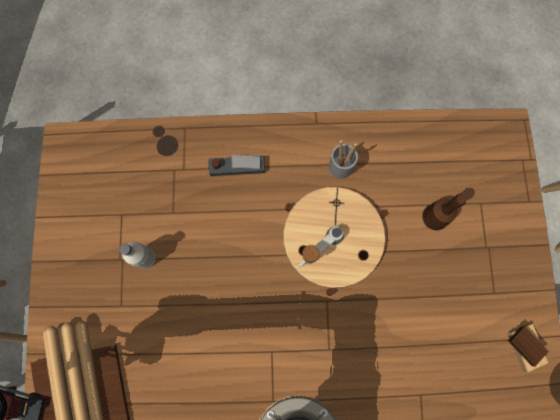

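Side view: the arm's head is at (258,217), the hub at (287,245), the mark at about (317,248), with the pencils just beyond. Top view: head (310,254), hub (335,236), mark (336,202), holes (302,250) and (363,255). Next I refine the seat fit from the top view.

```bash
python3 - <<'E'
from h import *
np.set_printoptions(precision=4,suppress=True)
S=read_camera("side");T=read_camera("top")
s=cv2.resize(S["image"][190:310,220:370],None,fx=5,fy=5,interpolation=cv2.INTER_CUBIC)
t=cv2.resize(T["image"][180:295,275:395],None,fx=5,fy=5,interpolation=cv2.INTER_CUBIC)
cv2.imwrite("pics/sc.png",s[:,:,::-1]);cv2.imwrite("pics/tc.png",t[:,:,::-1])
for p,px in ((S,(317,249.8)),(S,(277.5,276.5)),(T,(336.9,202)),(T,(336.9,200.3)),(T,(363,255))): print(px,atz(p,px,.036))
hs=np.mean([nets.tip_of("head_top",S)[0]["position"] for _ in range(3)],0);ht=np.mean([nets.tip_of("head_top",T)[0]["position"] for _ in range(3)],0)
print(hs,ht,tri((S,hs),(T,ht)))
E
```

```text
(317, 249.8) [ 0.6646 -0.1485  0.036 ]
(277.5, 276.5) [ 0.5091 -0.2076  0.036 ]
(336.9, 202) [ 0.6693 -0.1421  0.036 ]
(336.9, 200.3) [ 0.6745 -0.1424  0.036 ]
(363, 255) [ 0.5088 -0.2089  0.036 ]Traceback (most recent call last):
  File "<stdin>", line 8, in <module>
IndexError: list index out of range
```

View pics/tc.png

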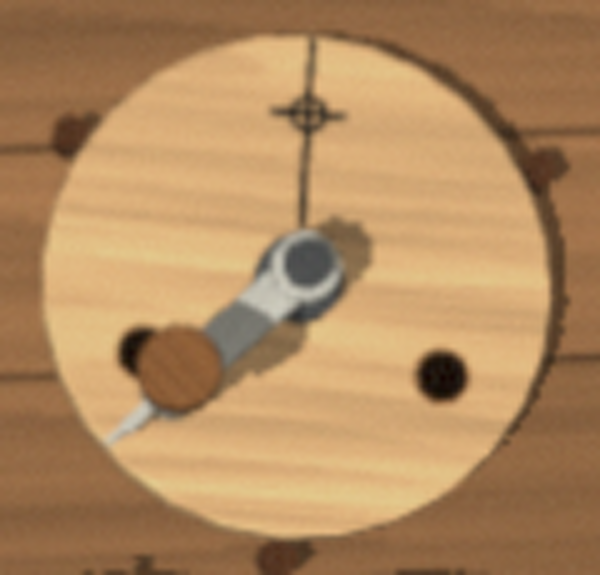

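View pics/sc.png

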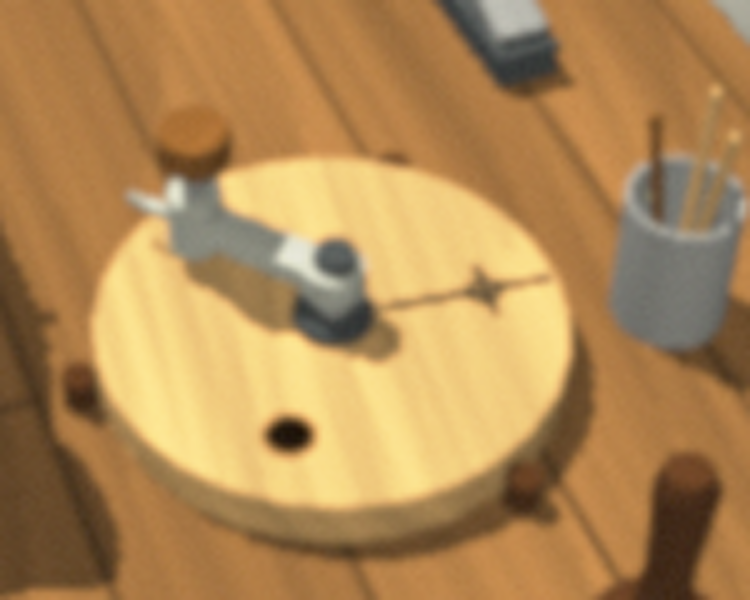

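The top crop puts the mark at full-image (336.4,202.6), the hole at (363.0,254.8), the hub top at (336.2,231.6) and the head top at (310.4,253.2). The side crop puts the mark at (316.6,247.6), the hole at (277.4,276.6), the hub at (287.2,240) and the head at (258.6,215.5). I'll triangulate these.

```bash
python3 - <<'E'
from h import *
np.set_printoptions(precision=4,suppress=True)
S=read_camera("side");T=read_camera("top")
P={"mark":((316.6,247.6),(336.4,202.6)),"hole":((277.4,276.6),(363,254.8)),"hub":((287.2,240),(336.2,231.6)),"head":((258.6,215.5),(310.4,253.2))}
for k,(a,b) in P.items():
    z={"mark":.036,"hole":.036,"hub":.094,"head":.148}[k]
    print(k,tri((S,a),(T,b)),atz(S,a,z)[:2],atz(T,b,z)[:2])
m=(atz(S,P["mark"][0],.036)+atz(T,P["mark"][1],.036))/2;h=(atz(S,P["hole"][0],.036)+atz(T,P["hole"][1],.036))/2
d=h-m; L=np.hypot(*d[:2]); u=d[:2]/L
# centre: from mark rotate u by +-30deg, 0.1
for s in(1,-1):
    a=s*np.pi/6; print(L,m[:2]+.1*np.array([[np.cos(a),-np.sin(a)],[np.sin(a),np.cos(a)]])@u)
R=np.array([[1,0,0],[0,-1,0],[0,0,-1.]]); 
for R_ in (R,np.diag([-1.,1,-1])):
    for p in([.505,-.05,.124],[.505,-.05,.2],[.668,-.142,.124],[.62,-.06,.124]): print(bot.solve_ik(p,R_))
E
```

```text
mark [ 0.667  -0.1403  0.0373] [ 0.6674 -0.1392] [ 0.6675 -0.1405]
hole [ 0.5088 -0.2086  0.037 ] [ 0.5086 -0.2078] [ 0.5094 -0.2089]
hub [ 0.5699 -0.1283  0.0932] [ 0.5695 -0.1291] [ 0.5698 -0.1282]
head [ 0.5051 -0.0504  0.1468] [ 0.5054 -0.0517] [ 0.5042 -0.0502]
0.17260541940535432 [ 0.6078 -0.2201]
0.17260541940535432 [ 0.5681 -0.1284]
[-0.873   0.6472  1.1727  2.098  -0.7712  0.9231 -0.8278]
[-0.827   0.3618  1.0057  2.0282 -0.3768  0.9483 -1.196 ]
[-0.484   0.8172  0.9709  1.6682 -0.754   1.0744 -0.8486]
[-0.6324  0.6972  0.924   1.8212 -0.6699  0.9706 -0.9896]
[-0.5039  0.3902  0.5939  2.0803 -0.3148  0.7579  1.8574]
[-0.6225  0.2815  0.7197  2.0189 -0.2319  0.9217  1.79  ]
[-0.2415  0.6511  0.5344  1.6518 -0.3902  0.9469  2.005 ]
[-0.393   0.5597  0.5372  1.8064 -0.362   0.8745  1.8835]
```

```bash
cat >> h.py <<'E'
R0=np.diag([-1.,1,-1]); C=np.array([.569,-.1286]); M=np.array([.6674,-.140]); H=np.array([.505,-.0505])
E
python3 - <<'E'
from h import *
np.set_printoptions(precision=4,suppress=True)
p=status.current_position(); bot.line_to([p[0],p[1],.31],v=.2)
bot.goto([*H,.28],R0); bot.line_to([*H,.17],v=.2)
T=read_camera("top");S=read_camera("side");save(T,"t1.png");save(S,"s1.png")
bot.line_to([*H,.126],v=.1,guard=8)
print(status.current_position(),status.current_contact_force(),status.current_clock())
bot.gripper_to(0.3)
print(status.current_width()*88,status.current_grasp_force(),status.current_position(),status.current_contact_force(),status.current_clock())
S=read_camera("side")
cv2.imwrite("pics/s1.png",cv2.resize(S["image"][150:310,200:400],None,fx=4,fy=3.75)[:,:,::-1]) if 0 else cv2.imwrite("pics/s1.png",cv2.resize(S["image"][150:300,200:400],None,fx=4,fy=4)[:,:,::-1])
E
```

```text
[ 0.5052 -0.0507  0.1263] [-0.1794 -0.0232  0.3642] 6.0667
46.268873348632475 30.000379979610443 [ 0.505  -0.0499  0.1261] [-0.4773  1.9862  2.3824] 6.8
```

View pics/s1.png

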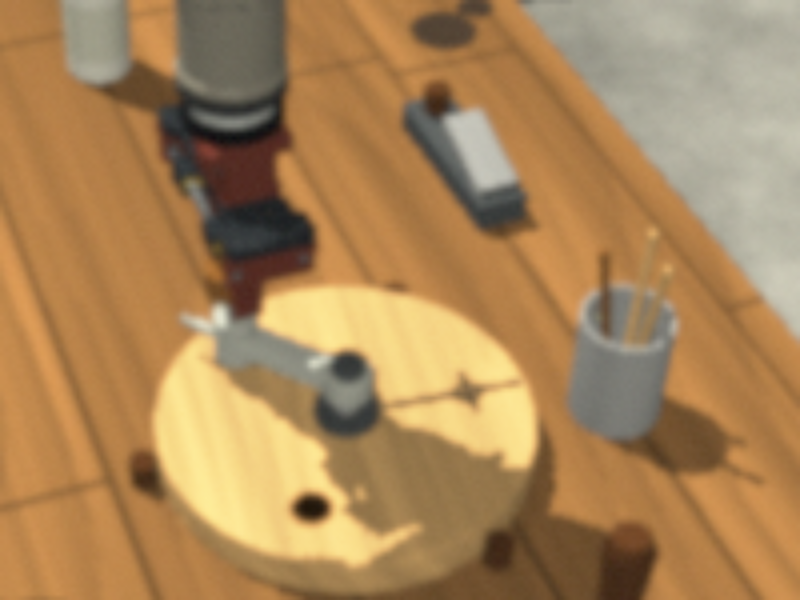

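The gripper holds the head at 46 mm opening with 30 N, and the way to the mark (465,390 in the crop) is clear. I'll swing clockwise along the arc.

```bash
python3 - <<'E'
from h import *
np.set_printoptions(precision=4,suppress=True)
p=status.current_position(); z=.1263
a0=np.arctan2(*(p[:2]-C)[::-1]); a1=np.arctan2(*(M-C)[::-1]); r0=np.hypot(*(p[:2]-C)); print(a0,a1,r0)
n=14
for k in range(1,n+1):
    a=a0+(a1-a0)*k/n; r=r0+(.1-r0)*min(1,k/5)
    bot.line_to([*(C+r*np.array([np.cos(a),np.sin(a)])),z],v=.08)
    f=status.current_contact_force(); 
    if k%3==0 or np.linalg.norm(f)>15: print(k,f)
    if np.linalg.norm(f)>40: break
print(status.current_position(),status.current_contact_force(),status.current_width()*88,status.current_clock())
bot.gripper_to(1.0); 
q=status.current_position(); print(q); bot.line_to([q[0],q[1],.19],v=.15)
bot.line_to([q[0]-.05,q[1]+.14,.25],v=.25)
S=read_camera("side");T=read_camera("top")
s=cv2.resize(S["image"][190:310,220:370],None,fx=5,fy=5,interpolation=cv2.INTER_CUBIC)
t=cv2.resize(T["image"][150:270,275:395],None,fx=5,fy=5,interpolation=cv2.INTER_CUBIC)
cv2.imwrite("pics/c2.png",cv2.resize(np.hstack([s[:600],t]),None,fx=.59,fy=.59)[:,:,::-1])
for n in("head_top","punch_point"): print(n,[[(np.round(x["position"],1).tolist(),x["conf"]) for x in nets.tip_of(n,P)[:2]] for P in(S,T)])
X=[*M,.148];print("expect",proj(S,X),proj(T,X),status.current_clock())
E
```

```text
2.253468234738687 -0.11533946120425786 0.10144721061095102
3 [ 0.4864  6.1476 -0.7296]
6 [ 4.4724  5.4288 -3.2229]
9 [ 5.414   2.5048 -3.9938]
12 [ 5.7978 -1.7804 -6.8734]
[ 0.6679 -0.1415  0.1263] [ 2.1554 -3.5489 -3.6124] 45.762239988791606 11.8917
[ 0.6683 -0.1401  0.1263]
head_top [[([322.2, 220.5], 0.46)], [([339.7, 191.1], 0.55)]]
punch_point [[([315.9, 247.8], 0.5)], []]
expect [319.4246 221.6878] [340.5098 192.7267] 14.3667
```

View pics/c2.png

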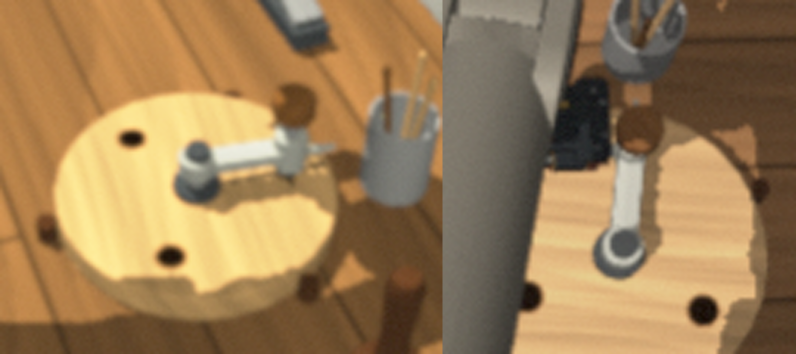

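The view shows the arm pointing at the pencils, with the head over the mark: top view ≈(342,193), side ≈(320,223). I'll measure it exactly by fitting the head's outline.

```bash
python3 - <<'E'
from h import *
np.set_printoptions(precision=4,suppress=True)
q=status.current_position(); bot.line_to([q[0]-.08,q[1]+.1,.27],v=.3)
S=read_camera("side");T=read_camera("top")
t=cv2.resize(T["image"][165:225,310:370],None,fx=10,fy=10,interpolation=cv2.INTER_CUBIC)
s=cv2.resize(S["image"][205:265,290:350],None,fx=10,fy=10,interpolation=cv2.INTER_CUBIC)
# overlay expected head top rims at M
def rim(img,P,x0,y0,c,z,r,col):
    pts=np.array([(proj(P,[c[0]+r*np.cos(a),c[1]+r*np.sin(a),z])-[x0,y0]+.5)*10 for a in np.linspace(0,6.28,40)])
    cv2.polylines(img,[pts.astype(int)],True,col,1)
t=t.copy();s=s.copy()
for z in(.148,.122): rim(t,T,310,165,M,z,.023,(0,255,0));rim(s,S,290,205,M,z,.023,(0,255,0))
for im,P,x0,y0 in((t,T,310,165),(s,S,290,205)): rim(im,P,x0,y0,M,.096,.018,(255,0,0)); rim(im,P,x0,y0,M,.036,.008,(0,0,255))
cv2.imwrite("pics/c3.png",cv2.resize(np.hstack([t,s]),(800,400))[:,:,::-1])
print(status.current_clock())
E
```

```text
15.0417
```

View pics/c3.png

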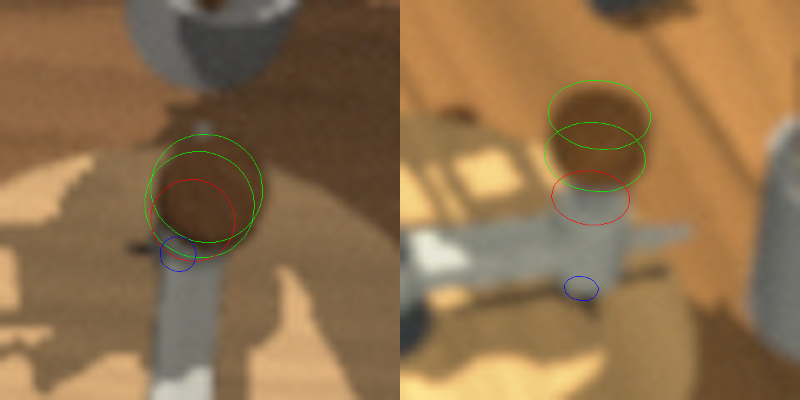

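The projected outlines for an arm exactly over the mark match the picture: the head rims, tube and circle position all agree within about 2 mm. Now I press with closed fingertips.

```bash
python3 - <<'E'
from h import *
np.set_printoptions(precision=4,suppress=True)
bot.gripper_to(0.0)
P=[.668,-.1403]
bot.line_to([*P,.25],v=.25); bot.line_to([*P,.17],v=.15)
print(bot.line_to([*P,.145],v=.04,guard=40),status.current_position(),status.current_contact_force())
print(bot.line_to([*P,.130],v=.02,guard=18),status.current_position(),status.current_contact_force())
bot.pause(.4); print(status.current_position(),status.current_contact_force(),status.current_clock())
S=read_camera("side");cv2.imwrite("pics/s4.png",cv2.resize(S["image"][195:270,280:380],None,fx=6,fy=6)[:,:,::-1])
E
```

```text
False [ 0.6686 -0.1405  0.1457] [-1.1114  0.4509  8.257 ]
True [ 0.6688 -0.1405  0.1365] [-4.0468  1.8289 12.1533]
[ 0.6687 -0.1405  0.1367] [-4.6584  2.14   10.6189] 20.0583
```

View pics/s4.png

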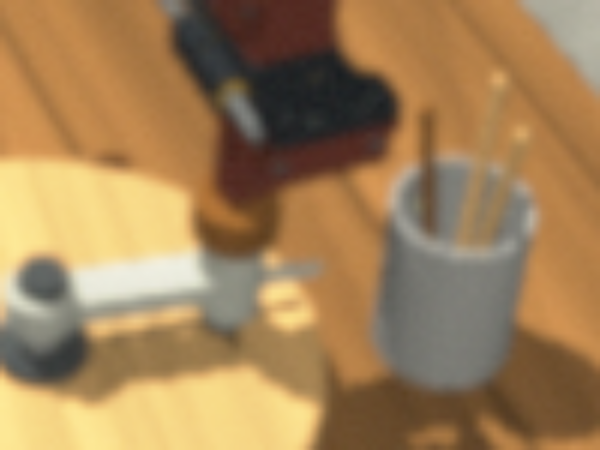

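The head is down close to the tube at (237,235), roughly 19.5 mm pressed. I'll push a little more firmly against the stop, then let it up.

```bash
python3 - <<'E'
from h import *
np.set_printoptions(precision=4,suppress=True)
P=[.668,-.1403]
for z in (.1355,.134,.132):
    g=bot.line_to([*P,z],v=.01,guard=15); bot.pause(.3); f=status.current_contact_force()
    print(z,g,status.current_position(),f)
    if f[2]>22: break
bot.pause(.3)
bot.line_to([*P,.165],v=.06); bot.line_to([*P,.25],v=.15); bot.line_to([.54,.06,.28],v=.3)
bot.pause(.3)
S=read_camera("side");T=read_camera("top")
t=cv2.resize(T["image"][165:225,310:370],None,fx=10,fy=10,interpolation=cv2.INTER_CUBIC)
s=cv2.resize(S["image"][205:265,290:350],None,fx=10,fy=10,interpolation=cv2.INTER_CUBIC)
def rim(img,P,x0,y0,c,z,r,col):
    pts=np.array([(proj(P,[c[0]+r*np.cos(a),c[1]+r*np.sin(a),z])-[x0,y0]+.5)*10 for a in np.linspace(0,6.28,40)])
    cv2.polylines(img,[pts.astype(int)],True,col,1)
for im,Q,x0,y0 in((t,T,310,165),(s,S,290,205)):
    for z in(.148,.122): rim(im,Q,x0,y0,M,z,.023,(0,255,0))
    rim(im,Q,x0,y0,M,.036,.008,(0,0,255))
cv2.imwrite("pics/c5.png",cv2.resize(np.hstack([t,s]),(800,400))[:,:,::-1])
print(status.current_contact_force(),status.current_clock())
E
```

```text
0.1355 False [ 0.6687 -0.1405  0.1369] [-2.1046  0.7624 11.0707]
0.134 False [ 0.6687 -0.1406  0.1361] [-3.7778  2.452  16.6067]
0.132 True [ 0.6687 -0.1405  0.1367] [-4.0074  1.1867 11.1557]
[0.5097 0.6968 0.1297] 24.8083
```

View pics/c5.png

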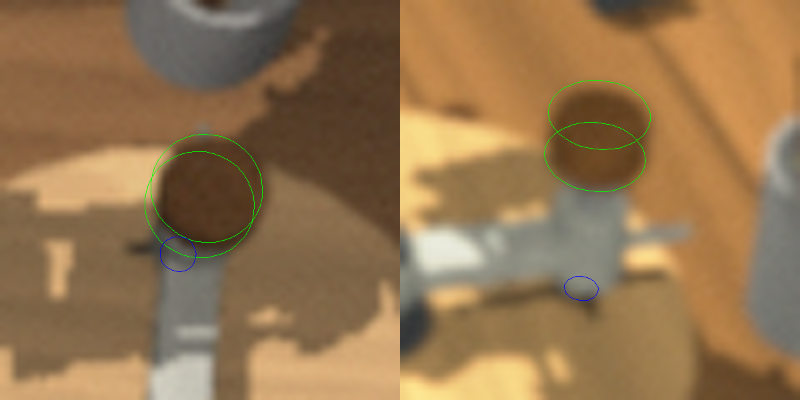

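The punch is back up and the outlines still match the mark. The force readings around the stop were modest, so I'll do one more firm press without the guard (about 30 N). Then I'll retreat and hand in.

```bash
python3 - <<'E'
from h import *
np.set_printoptions(precision=4,suppress=True)
P=[.668,-.1403]
bot.line_to([*P,.25],v=.3); bot.line_to([*P,.165],v=.15); bot.line_to([*P,.138],v=.04)
for z in (.134,.132):
    bot.line_to([*P,z],v=.01); bot.pause(.3); print(z,status.current_position(),status.current_contact_force())
bot.line_to([*P,.165],v=.06); bot.line_to([*P,.25],v=.15); bot.line_to([.54,.06,.28],v=.3)
bot.pause(.3)
S=read_camera("side");T=read_camera("top")
t=cv2.resize(T["image"][165:225,310:370],None,fx=10,fy=10,interpolation=cv2.INTER_CUBIC)
s=cv2.resize(S["image"][205:265,290:350],None,fx=10,fy=10,interpolation=cv2.INTER_CUBIC)
def rim(img,P,x0,y0,c,z,r,col):
    pts=np.array([(proj(P,[c[0]+r*np.cos(a),c[1]+r*np.sin(a),z])-[x0,y0]+.5)*10 for a in np.linspace(0,6.28,40)])
    cv2.polylines(img,[pts.astype(int)],True,col,1)
for im,Q,x0,y0 in((t,T,310,165),(s,S,290,205)):
    for z in(.148,.122): rim(im,Q,x0,y0,M,z,.023,(0,255,0))
cv2.imwrite("pics/c6.png",cv2.resize(np.hstack([t,s]),(800,400))[:,:,::-1])
print(status.current_contact_force(),status.current_clock())
E
```

```text
0.134 [ 0.669  -0.1406  0.1362] [-3.3164  0.8032 15.2159]
0.132 [ 0.6693 -0.1407  0.1359] [-6.4886  4.0402 26.8643]
[0.2315 0.163  0.9006] 31.5667
```

View pics/c6.png

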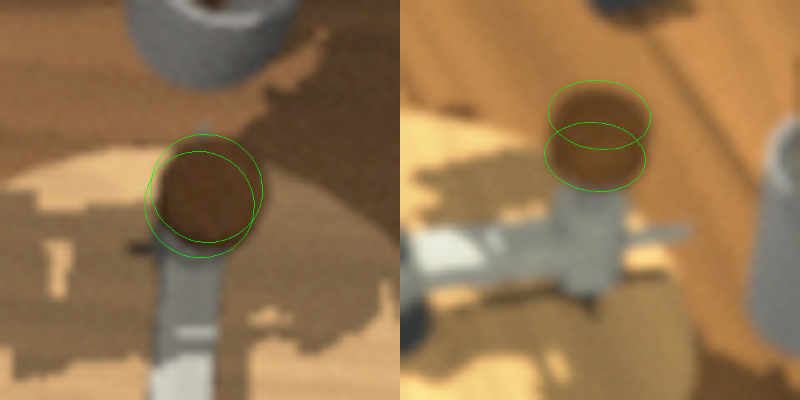

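The force climbed to 27 N with no further travel, so the plunger reached its stop. The head is fully up again, still over the mark, and the gripper is clear.

```bash
python3 -c "
from bench import ticket; print(ticket.hand_in())"
```

```text
the job is handed in; nothing more can be done
None
```

I swung the jig's arm over the pencil circle, pressed the plunger to its stop there (27 N with no further travel), let it spring fully back up, backed the gripper clear, and handed the job in; no verdict was shown.

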